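# Crank the vise jaw to the set pointer

### The arm

A 7-joint arm with a two-finger parallel gripper is mounted at the origin on a cart in front of the work surface, level with it; the furniture and walls round the work are solid. World frame = base frame: x ahead of the robot, y to its left, z up, the work surface at z = 0. Lengths are in m, angles in rad, forces in N, time in s.
With the tool pointing down it reaches from about 0.4 to 0.85 m from the base axis. Payload 4.5 kg.
Tool frame: the origin (TCP) lies at the centre of the arm's flange, where the gripper is bolted on; the fingertips stand nose_length ahead of it and the grasp point (between the pads) lies 147 mm ahead of it (nose_length is the distance from the TCP to the fingertips, in m); z points along the fingers, y is the line along which they close (so a half turn about z gives the same grasp; the last joint's range is limited). The gripper opens to 88 mm and grips with 3 to 60 N. Pads are 18 mm wide; open, the fingers measure 123 mm over their backs; the gripper's body (75 mm by 187 mm) begins 45 mm behind the grasp point.
Start: joints at [-1.142, 0.689, -0.195, 1.565, 0.157, 0.902, -0.215], TCP at [0.24, 0.577, 0.405] pointing down, gripper open.
Joint ranges: [-3.01, 3.01], [-0.46, 2.08], [-1.47, 1.51], [0.13, 2.56], [-1, 4.14], [0.04, 2.09], [-2.66, 2.66]. Speed limits (rad/s): [2.57, 2.57, 3.14, 3.14, 3.14, 3.14, 3.14].

### API

Orientations are given as a unit quaternion [x, y, z, w].
In Python, from plant import * gives the robot as it stands.
- The arm moves only by the tool play_rows, never from a script. Its argument "rows" is a list that holds one entry, the list of rows, each a list of 6 numbers: the shift along the tool's x, y, z normalised to -1 to 1, where 1 is 0.5 m, then the turn, a rotation vector about the tool's x, y, z normalised to -1 to 1, where 1 is 0.5 rad. A call has 1 to 20 rows; each row is the pose to reach, as a shift and turn from the pose commanded when the call began, along the tool's axes at that moment; what a row does not reach only later rows make up. A row lasts 1/12 s, in which the tool goes at most 41.7 mm and 7.16 degrees, less where a joint would pass 70% of its speed; a pose out of reach is approached as far as the arm can. A call with a number of a shift or a turn outside -1 to 1 is refused whole. A call with a gripper value outside its range is refused whole. "claw" is the closure, from 0 (fully open) to 1 (shut), set as the call begins (left out, the last holds). The fingers move at their own pace and stop on an object; "squeeze" is the grip in N (left out, the last holds). Time passes only in rows, so rows that repeat a pose let the fingers close. It gives the time, the measured TCP pose, the force, the opening and the grip force at its end, in the units of the state.
- get_state(): the state, without advancing time (a new reading comes with each control period).
- snapshot(name): name is "side" or "top" or "wrist"; returns a dict with "pixels" (480x640x3 uint8, blue, green, red), "camera_matrix" (3x3 intrinsics, pixels), "world_to_cam" (4x4, takes a point from world to camera coordinates); the wrist camera has in their place "mount" (4x4, takes a point from camera to tool coordinates, whose origin is the TCP and whose axes are the flange's). Camera axes: x right, y down, z forward; pixel columns grow to the right and rows downward; lengths in m; the calibration is good to about 2 mm. A picture is of the moment at which its call begins: read the wrist's pose just before it. There is no depth.
- finish_job(): hands the job in; it is judged then, once.
The state is a dict: "clock": time; "q": joint angles; "qd": joint speeds; "joint_torque": joint torques, N m; "tool_pos": TCP position; "eef_rot": TCP orientation; "contact_force": force on the tool from outside, world axes, zero at the start; "moment": the same for the moment, N m; "opening": opening from 0.0 (shut) to 1.0 (fully open); "finger_force": force on a finger pad.
Only numpy, scipy, OpenCV 4.12 (cv2) and the standard library are available. Lean on these libraries where they do the work, as an engineer would, in place of code of your own. Each camera call takes 0.05 s, during which the arm holds its last target. There are 200 camera calls.

### The job

Crank the handwheel of the small bench vise until the index line of its moving jaw stands level with the pointed rider clipped on the scale (not the square one). Turn it only by the wheel or its handle, do not shove the jaw itself, and let go when it is there.

Things in the scene. Friction and masses are not known exactly. Their poses are not given: they have to be found in the camera images.
- vise: fixed vise on a dark base plate 135 x 420 mm: grey gearbox at its right end with a flat handwheel on top, horizontal screw, fixed jaw at the left end. Origin: at bench height on the handwheel's vertical axis. z up; +y along the screw, from the wheel to the fixed jaw; the scale (ticks every 10 mm) lies along the -x side. All but the handwheel is under 70 mm high; the wheel itself is 128 mm wide.
- grip (a point): centre of the handwheel's black upright handle, 128 mm above the bench: diameter 24, height 52 mm, spins freely on its own axis, 50 mm from the wheel's axis; wheel top 98 mm above the bench. Turning the wheel 1 rad moves the jaw 12 mm (75 mm a turn): clockwise from above moves it along the vise's +y, away from the wheel. Takes about 5 N; it stays where it is left.
- jaw: the moving jaw, a grey block 80 x 40 mm with a wooden lining, 67 mm high, between gearbox and fixed jaw; a small steel index finger with a black line on the scale side. Origin: at bench height on the screw's line, level with the index line; axes as the vise's. It slides only along the vise's y.
- pointer: the target: steel rider on the scale, 28 mm wide, 38 mm high, fixed, with a pointed arrow nose towards the jaw. Origin: on the screw's line, level with the nose, so jaw and pointer origins coincide when the job is done; axes as the vise's. A narrower rider without a nose (plain square) sits elsewhere on the scale: ignore it. The pointed one may be on either side of the jaw.

How it is judged:
At the end, for the whole second after the job is handed in: The index line of the moving jaw is level with the nose of the pointed rider to within 10 mm along the scale, and the jaw is at rest (y of jaw in the frame of pointer between -0.01 and 0.01 m and linear speed of jaw below 0.005 m/s); the robot touches nothing.
It fails at once if the robot pushes the jaw itself with more than 8 N (contact force between any of the fingers, the arm and jaw above 8 N).
It also fails if it takes over 48 s, if anything falls off the work surface, if the arm or the gripper's body presses on something with over 40 N, if the wrist force passes 120 N, or if a joint passes its speed limit or range.

## Working session

There is one attempt and no reset: what is moved stays moved. The work goes in short steps, Python scripts to look and compute and a tool call to move; the robot and the scene stay as the last step left them, time stands still between calls to the robot, and variables do not carry over. Pictures are saved under pics/ and viewed, at most 10 in all, crops included, and the job is handed in when it is done.

Besides the shell and the picture viewer there is one more tool, called after ">>>" as name([rows], argument=value, ...), one row to a line, values as JSON. play_rows: Moves the arm, as the interface text tells. Its arguments: {"type":"object","properties":{"rows":{"type":"array"},"claw":{"type":"number"},"squeeze":{"type":"number"}},"required":["rows"]}

```bash
mkdir -p pics; ls; python3 - <<'E'
from plant import *
import cv2
s=get_state();print(s)
for n in("top","side"):
    d=snapshot(n);cv2.imwrite(f"pics/{n}0.png",d["pixels"]);print(n,d["camera_matrix"],d["world_to_cam"])
E
```

```text
pics
{'clock': 0.0, 'q': array([-1.14217406,  0.68996931, -0.19448756,  1.56630793,  0.15730612,
        0.90252458, -0.21508401]), 'qd': array([ 1.30437169e-03,  8.27557375e-04, -1.53270043e-03, -5.54799975e-05,
        2.41559033e-03,  3.39893108e-04,  1.02544965e-04]), 'joint_torque': array([-3.40539918e-04, -5.27570415e+01, -1.26737293e+00, -1.53433925e+01,
       -5.26435452e-02,  6.50263115e-03,  1.73905050e-04]), 'tool_pos': array([0.24031698, 0.57660417, 0.40392788]), 'eef_rot': array([ 1.96092420e-01,  9.80584997e-01, -9.03832239e-04, -1.00598904e-04]), 'contact_force': array([-0.64932781,  0.18188184,  0.44622589]), 'moment': array([ 0.00590083, -0.01901423, -0.02051267]), 'finger_force': 0.0, 'opening': 1.000953202613311}
top [[551.75099327   0.         314.60548071]
 [  0.         551.75099327 247.08600676]
 [  0.           0.           1.        ]] [[ 0.00698035 -0.99997247  0.00251869  0.0715652 ]
 [-0.98530091 -0.00730782 -0.17067138  0.56681064]
 [ 0.17068509 -0.00129032 -0.98532479  0.84651891]
 [ 0.          0.          0.          1.        ]]
side [[539.37795328   0.         317.22673174]
 [  0.         539.37795328 229.79457987]
 [  0.           0.           1.        ]] [[-0.96651135 -0.25620268  0.01469689  0.54473887]
 [-0.17045047  0.59809416 -0.78309004  0.14247363]
 [ 0.19183964 -0.75937051 -0.62173466  0.87391836]
 [ 0.          0.          0.          1.        ]]
```

View pics/top0.png

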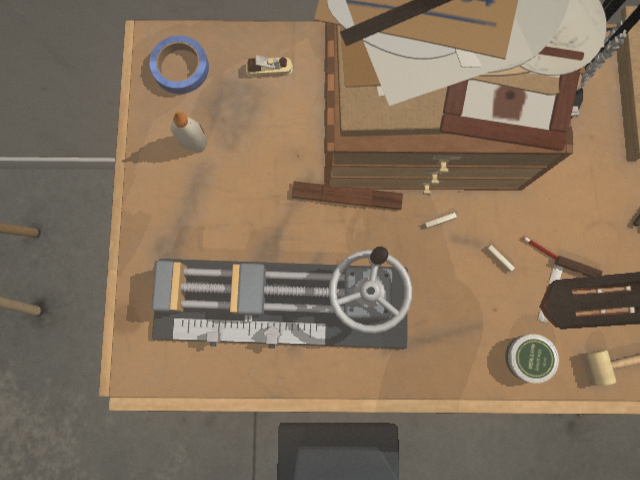

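View pics/side0.png

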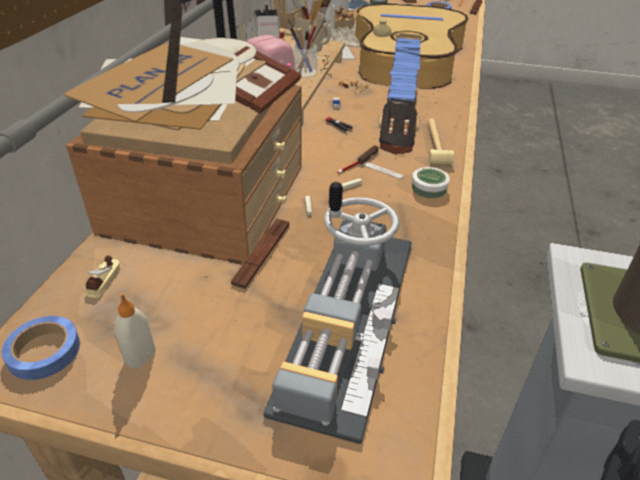

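```bash
cat > h.py <<'E'
import numpy as np
def ray(d,uv,z):
    K,T=d["camera_matrix"],d["world_to_cam"];R,t=T[:3,:3],T[:3,3]
    c=-R.T@t;v=R.T@np.linalg.inv(K)@np.array([*uv,1.]);return c+v*(z-c[2])/v[2]
def proj(d,p):
    K,T=d["camera_matrix"],d["world_to_cam"];q=K@(T[:3,:3]@p+T[:3,3]);return q[:2]/q[2]
E
python3 - <<'E'
from plant import *
from h import *
import cv2
d=snapshot("top");im=d["pixels"]
a=cv2.resize(im[240:355,150:350],None,fx=4,fy=4,interpolation=cv2.INTER_CUBIC)
cv2.imwrite("pics/crop.png",a)
# handle: dark blob
hsv=cv2.cvtColor(im,cv2.COLOR_BGR2HSV)
m=np.zeros(im.shape[:2],np.uint8);m[235:275,360:400]=(im[235:275,360:400].max(2)<50)
n,l,st,c=cv2.connectedComponentsWithStats(m);print(st,c)
for z in (.098,.128,.154):print(z,ray(d,(371,291),z),ray(d,(379,255),z))
# base plate edges
for uv in((154,346),(407,347),(160,261),(410,268)):print(uv,ray(d,uv,0.0).round(4))
s=snapshot("side")["pixels"][175:255,310:410]
m=(s.max(2)<45).astype(np.uint8);n,l,st,c=cv2.connectedComponentsWithStats(m);print(st,c+[310,175])
E
```

```text
[[     0      0    640    480 307200]] [[319.5 239.5]]
0.098 [ 0.4910146 -0.0099814  0.098    ] [ 0.54618525 -0.02278681  0.098     ]
0.128 [ 0.48822149 -0.00685481  0.128     ] [ 0.54140437 -0.01919884  0.128     ]
0.154 [ 0.48580079 -0.00414509  0.154     ] [ 0.53726095 -0.01608927  0.154     ]
(154, 346) [0.4062 0.3409 0.    ]
(407, 347) [ 0.4075 -0.079   0.    ]
(160, 261) [0.5487 0.3387 0.    ]
(410, 268) [ 0.5398 -0.087   0.    ]
[[   0    0  100   80 7749]
 [  20   11   12   25  251]] [[360.28765002 215.04181185]
 [335.18326693 197.77290837]]
```

View pics/crop.png

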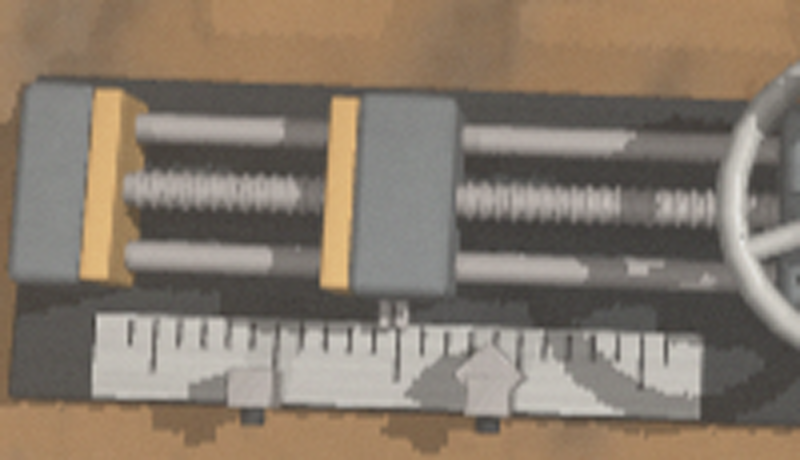

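The pointed rider, at crop (489,345), is towards the wheel from the index, at crop (394,312). That means about 38 mm of jaw travel, or roughly half a turn anticlockwise. Next I'll refine the handle, axis and target positions.

```bash
python3 - <<'E'
from plant import *
import plant
from h import *
import cv2
print([k for k in dir(plant) if k[0]!='_'], globals().get("nose_length"))
d=snapshot("top");im=d["pixels"];s=snapshot("side");si=s["pixels"]
r=im[238:275,362:398].max(2);print(r.min())
m=(r<75).astype(np.uint8);n,l,st,c=cv2.connectedComponentsWithStats(m);print(st,c+[362,238])
print("side handle",ray(s,(335.2,197.8),.128))
# wheel rim (light grey) ellipse in top
hsv=cv2.cvtColor(im,cv2.COLOR_BGR2HSV);w=np.zeros(im.shape[:2],np.uint8)
w[240:340,322:420]=((hsv[...,1]<40)&(hsv[...,2]>120))[240:340,322:420]
k=max(cv2.findContours(w,0,1)[0],key=cv2.contourArea);e=cv2.fitEllipse(cv2.convexHull(k));print(e,cv2.boundingRect(k))
for z in(.09,.098):print(ray(d,e[0],z))
o=np.array([150,240])
for z in(.01,.03):
  a=[ray(d,np.array(p)/4+o,z) for p in((394,312),(489,345),(95,395),(700,418))]
  v=(a[2]-a[3])/np.linalg.norm(a[2]-a[3]);print(z,v,(a[0]-a[1])@v)
E
```

```text
['Unreachable', 'finish_job', 'get_state', 'nose_length', 'snapshot'] 0.166
53
[[   0    0   36   37 1105]
 [   8    9   18   18  224]
 [  23   36    3    1    3]] [[379.71312217 256.07420814]
 [378.36160714 255.39285714]
 [386.         274.        ]]
side handle [ 0.53636933 -0.00729659  0.128     ]
((368.2137145996094, 290.7232360839844), (80.49781799316406, 89.51365661621094), 105.14260864257812) (322, 250, 90, 83)
[ 0.49215154 -0.00656733  0.09      ]
[ 0.49140298 -0.00577399  0.098     ]
0.01 [0.03044589 0.99953642 0.        ] 0.03998028974872097
0.03 [0.03044589 0.99953642 0.        ] 0.03911177058113563
```

```bash
python3 - <<'E'
from plant import *
from h import *
import cv2
from scipy.optimize import least_squares
d=snapshot("top");s=snapshot("side")
def tri(a,b):
    f=lambda p:np.r_[proj(d,p)-a,proj(s,p)-b]
    r=least_squares(f,[.5,0,.1]);return r.x,r.fun
print("handle tri",tri((378.4,255.4),(335.2,197.8)))
for y in(-.008,-.012,-.016):
  for z in(.102,.128,.154):
    p=np.array([.538,y,z]);print(p,proj(d,p).round(1),proj(s,p).round(1))
si=s["pixels"]
cv2.imwrite("pics/c2.png",np.hstack([cv2.resize(si[170:250,310:410],None,fx=4,fy=4,interpolation=2),cv2.resize(d["pixels"][240:340,320:420],None,fx=4,fy=4,interpolation=2)[:320]]))
E
```

```text
handle tri (array([ 0.5407647 , -0.01944695,  0.11942439]), array([ 0.09511152,  0.92772562, -1.04240631, -0.22745572]))
[ 0.538 -0.008  0.102] [369.6 259.8] [333.8 209.9]
[ 0.538 -0.008  0.128] [371.4 257.2] [334.3 197.4]
[ 0.538 -0.008  0.154] [373.3 254.4] [334.9 184.4]
[ 0.538 -0.012  0.102] [372.3 259.9] [334.4 208.6]
[ 0.538 -0.012  0.128] [374.1 257.2] [334.9 196.1]
[ 0.538 -0.012  0.154] [376.1 254.5] [335.5 183.2]
[ 0.538 -0.016  0.102] [374.9 259.9] [334.9 207.3]
[ 0.538 -0.016  0.128] [376.9 257.3] [335.5 194.8]
[ 0.538 -0.016  0.154] [378.9 254.5] [336.  181.9]
```

View pics/c2.png

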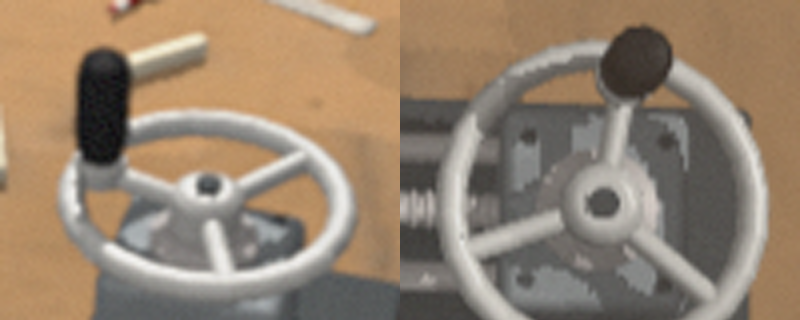

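Handle is at about (0.5385, -0.0155) and the axis at about (0.490, -0.006). The handle starts at about -12°, so I need about 3.2 rad anticlockwise. First I'll move above the handle, aligning the tool axes with the world.

>>> play_rows([
  [[-0.03,-0.02,0,0,0,-0.03],[-0.08,-0.07,0,0,0,-0.07],[-0.14,-0.12,0,0,0,-0.12],[-0.2,-0.17,0,0,0,-0.17],[-0.26,-0.23,0,0,0,-0.22],[-0.32,-0.28,0,0,0,-0.27],[-0.38,-0.33,0,0,0,-0.32],[-0.44,-0.38,0,0,0,-0.37],[-0.5,-0.43,0,0,0,-0.42],[-0.56,-0.48,0,0,0,-0.47],[-0.62,-0.53,0,0,0,-0.52],[-0.68,-0.58,0,0,0,-0.57],[-0.74,-0.64,0,0,0,-0.62],[-0.8,-0.69,0,0,0,-0.67],[-0.86,-0.75,0,0,0,-0.72],[-0.91,-0.79,0,0,0,-0.75],[-0.95,-0.83,0,0,0,-0.79],[-0.98,-0.86,0,0,0,-0.79],[-0.98,-0.86,0,0,0,-0.79],[-0.98,-0.86,0,0,0,-0.79]],
], claw=0)

```text
clock: 2.07
tool_pos: [0.5275, -0.0097, 0.4046]
eef_rot: [0.002, 1.0, 0.0, 0.0]
contact_force: [0.1, 0.5, 0.4]
opening: 1.001
finger_force: 0.0
```

```bash
python3 - <<'E'
from plant import *
from h import *
import cv2
from scipy.spatial.transform import Rotation as Ro
st=get_state();d=snapshot("wrist");im=d["pixels"].copy()
T=np.eye(4);T[:3,:3]=Ro.from_quat(st["eef_rot"]).as_matrix();T[:3,3]=st["tool_pos"]
d["world_to_cam"]=np.linalg.inv(T@d["mount"])
np.savez("w.npz",K=d["camera_matrix"],T=d["world_to_cam"])
print("cam",(T@d["mount"])[:3,3])
for z in(.105,.128,.154):
  p=proj(d,np.array([.5385,-.0155,z]));print(p);cv2.circle(im,tuple(int(v) for v in p),3,(0,0,255),-1)
p=proj(d,np.array([.490,-.0065,.105]));print(p);cv2.circle(im,tuple(int(v) for v in p),3,(0,255,0),-1)
cv2.imwrite("pics/w0.png",im)
E
```

```text
cam [ 0.45578122 -0.01054269  0.38385374]
[313.25103987 242.88463301]
[312.76482666 251.98382357]
[312.10921972 264.25311712]
[324.82024855 180.12818869]
```

View pics/w0.png

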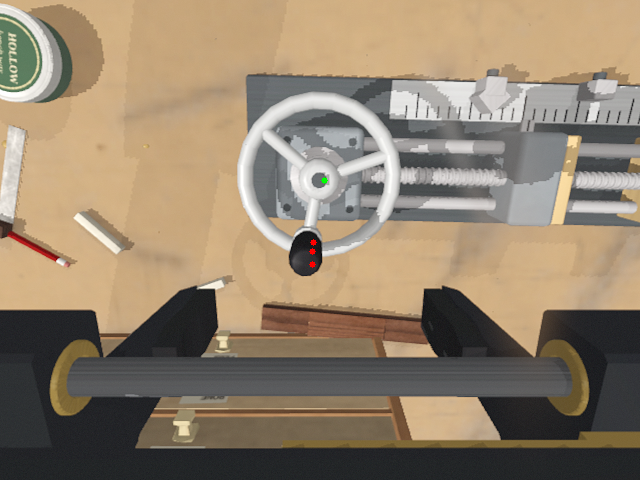

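In the wrist view, the handle is at (306,252) and the hub at (319,180). This corrects the handle to (0.539, -0.020) and the axis to (0.490, -0.010). Now I'll lower onto the handle.

>>> play_rows([
  [[-0.023,-0.02,0.02,0,0,0],[-0.023,-0.02,0.06,0,0,0],[-0.023,-0.02,0.1,0,0,0],[-0.023,-0.02,0.14,0,0,0],[-0.023,-0.02,0.18,0,0,0],[-0.023,-0.02,0.21,0,0,0],[-0.023,-0.02,0.24,0,0,0],[-0.023,-0.02,0.253,0,0,0],[-0.023,-0.02,0.253,0,0,0],[-0.023,-0.02,0.253,0,0,0]],
])

```text
clock: 2.95
tool_pos: [0.5388, -0.0173, 0.2785]
eef_rot: [-0.001, 1.0, 0.0, -0.0]
contact_force: [0.3, -0.2, -0.2]
opening: 1.001
finger_force: 0.0
```

>>> play_rows([
  [[0,0,0,0,0,0],[0,0,0,0,0,0],[0,0,0,0,0,0],[0,0,0,0,0,0],[0,0,0,0,0,0],[0,0,0,0,0,0],[0,0,0,0,0,0],[0,0,0,0,0,0],[0,0,0,0,0,0],[0,0,0,0,0,0],[0,0,0,0,0,0],[0,0,0,0,0,0]],
], claw=1, squeeze=25)

```text
clock: 3.95
tool_pos: [0.5388, -0.0187, 0.2782]
eef_rot: [0.0, 1.0, -0.0, -0.0]
contact_force: [0.8, -1.0, -0.2]
opening: 0.263
finger_force: 25.0
```

The handle is gripped (opening 0.263, about 23 mm). Now the first 90° of the arc, anticlockwise.

>>> play_rows([
  [[-0.001,0.008,0,0,0,0],[-0.002,0.016,0,0,0,0],[-0.002,0.023,0,0,0,0],[-0.001,0.031,0,0,0,0],[0,0.039,0,0,0,0],[0.002,0.047,0,0,0,0],[0.0045,0.054,0,0,0,0],[0.0075,0.061,0,0,0,0],[0.011,0.068,0,0,0,0],[0.015,0.075,0,0,0,0],[0.02,0.081,0,0,0,0],[0.025,0.087,0,0,0,0],[0.0305,0.093,0,0,0,0],[0.0365,0.098,0,0,0,0],[0.043,0.1025,0,0,0,0],[0.05,0.1065,0,0,0,0],[0.057,0.11,0,0,0,0],[0.064,0.113,0,0,0,0],[0.0715,0.1155,0,0,0,0],[0.079,0.117,0,0,0,0]],
])

```text
clock: 5.62
tool_pos: [0.4999, 0.0393, 0.2782]
eef_rot: [0.001, 1.0, -0.001, 0.001]
contact_force: [3.4, -7.3, -3.1]
opening: 0.263
finger_force: 25.0
```

>>> play_rows([
  [[0.008,0.001,0,0,0,0],[0.016,0.002,0,0,0,0],[0.023,0.002,0,0,0,0],[0.031,0.001,0,0,0,0],[0.039,0,0,0,0,0],[0.047,-0.002,0,0,0,0],[0.054,-0.0045,0,0,0,0],[0.061,-0.0075,0,0,0,0],[0.068,-0.011,0,0,0,0],[0.075,-0.015,0,0,0,0],[0.081,-0.02,0,0,0,0],[0.087,-0.025,0,0,0,0],[0.093,-0.0305,0,0,0,0],[0.098,-0.0365,0,0,0,0],[0.1025,-0.043,0,0,0,0],[0.1065,-0.05,0,0,0,0],[0.11,-0.057,0,0,0,0],[0.113,-0.064,0,0,0,0],[0.1155,-0.0715,0,0,0,0],[0.117,-0.079,0,0,0,0]],
])

```text
clock: 7.28
tool_pos: [0.441, 0.0021, 0.2782]
eef_rot: [-0.001, 1.0, 0.001, 0.001]
contact_force: [1.2, 5.0, -3.9]
opening: 0.266
finger_force: 25.0
```

```bash
python3 - <<'E'
from plant import *
import cv2
d=snapshot("top")["pixels"]
cv2.imwrite("pics/t2.png",cv2.resize(d[240:355,150:350],None,fx=4,fy=4,interpolation=2))
E
```

```text
(no output)
```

View pics/t2.png

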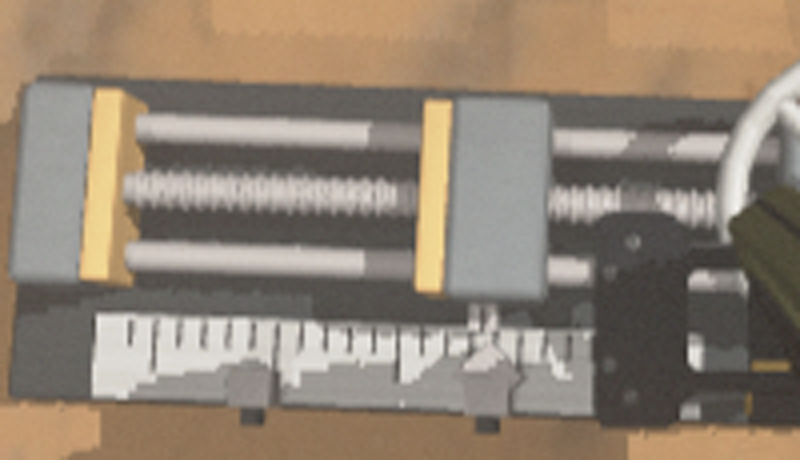

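The index line, at crop (483,318), is level with the nose, at crop (488,345), to within about 2 mm. Now I'll release and rise.

>>> play_rows([
  [[0,0,0,0,0,0],[0,0,0,0,0,0],[0,0,0,0,0,0],[0,0,0,0,0,0],[0,0,0,0,0,0],[0,0,0,0,0,0],[0,0,0,0,0,0],[0,0,0,0,0,0],[0,0,0,0,0,0],[0,0,0,0,0,0]],
], claw=0)

```text
clock: 8.17
tool_pos: [0.4408, 0.0005, 0.2782]
eef_rot: [-0.0, 1.0, 0.0, -0.0]
contact_force: [0.3, 0.0, 0.2]
opening: 0.986
finger_force: 0.0
```

>>> play_rows([
  [[0,0,-0.02,0,0,0],[0,0,-0.05,0,0,0],[0,0,-0.09,0,0,0],[0,0,-0.13,0,0,0],[0,0,-0.17,0,0,0],[0,0,-0.2,0,0,0],[0,0,-0.22,0,0,0],[0,0,-0.22,0,0,0],[0,0,-0.22,0,0,0],[0,0,-0.22,0,0,0]],
])

```text
clock: 9.0
tool_pos: [0.4405, 0.0004, 0.3876]
eef_rot: [-0.0, 1.0, -0.0, -0.001]
contact_force: [0.3, 0.8, -0.6]
opening: 1.002
finger_force: 0.0
```

```bash
python3 - <<'E'
from plant import *
import cv2
d=snapshot("top")["pixels"];w=snapshot("wrist")["pixels"]
a=cv2.resize(d[290:355,200:300],None,fx=4,fy=4,interpolation=2)
cv2.imwrite("pics/t3.png",np.hstack([a,cv2.resize(w,(400,300))[:260]]) if 0 else cv2.hconcat([a,cv2.resize(w,(400,300))[:260]]))
E
```

```text
(no output)
```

View pics/t3.png

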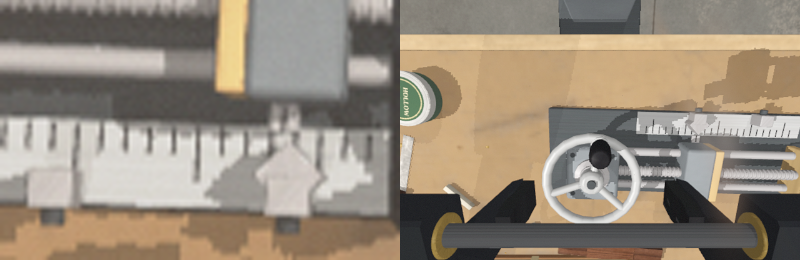

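The index line, at crop x≈285, stands level with the nose, at crop x≈289, about 2 mm apart, and the gripper is clear. Handing in.

```bash
python3 -c "
from plant import *
print(finish_job())"
```

```text
the job is handed in; nothing more can be done
None
```

I cranked the handwheel half a turn anticlockwise, which put the jaw's index line about 2 mm from level with the pointed rider's nose by the top camera (limit 10 mm); I then let go of the handle, raised the gripper clear and handed the job in at about 9 s, and no verdict was returned.

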